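Hold the battery cage gate wide open

TASK

On the garage bench stands a small steel cage for drill batteries with a spring-closed gate. Squeeze the red catch fully in, then the yellow one, then take the gate by its black post, swing it past its click stop until it stands square out from the cage (about a right angle), and finish while still holding it there, because it swings back if let go. Leave the battery packs, the jar and the mug where they stand.

Things in the scene. Friction and masses are not known exactly. Their poses are not given: they have to be found in the camera images.
- cage: Open-topped grey steel cage fixed to the bench, 300 wide, 245 deep, top rail 130 mm high; a 12 mm high sill reaches 55 mm out in front. Origin on the bench below the closed gate; x into the cage, y along the closed gate to its hinge, z up. Closed gate: plane x = 0, y = +130 (hinge) to -144 mm, top 129 mm with two 19 mm lugs. The two catches stand on the front rail, 24 mm behind the gate plane.
- red_squeeze (a point): RED catch (places of red and yellow may be swapped, 115 mm apart): two upright 8 mm ears, 22 mm in x, tops 182 mm above the bench, seats 142. Point at 164 mm, midway between the ears once squeezed; axes as the cage's. The +y ear is fixed, outer face 14 mm off; the -y ear slides to +y, outer face 30 mm off when out, 14 squeezed: 44 mm wide before, 28 after. Pinch along y from above.
- yellow_squeeze (a point): The same point of the YELLOW catch, alike in all but colour.
- red_catch (a joint): Travel of the red sliding ear in m: 0 out (its bolt bars the gate), 0.016 fully squeezed. About 5 N moves it; it stays where it is left. It frees the gate from about 0.009 on.
- yellow_catch (a joint): The same for the yellow catch.
- gate (a joint): Gate angle in rad: 0 closed, grows as the free end swings out of the front of the cage towards the robot (clockwise seen from above), end stop at 1.75. A spring pulls it shut all the way (about 3 to 4 N at the post when wide). A click stop (spring ball in the sill) resists between about 0.4 and 0.6 rad, up to some 7 N at the post; let go beyond it, the gate swings back to rest against it at about 0.75 rad.
- gate_hinge (a point): On the gate's vertical hinge axis, 150 mm above the bench; fixed to the cage, axes parallel to the cage's.
- gate_post (a point): Middle of the grip length of the black upright post on the gate's front, 150 mm above the bench: round, 18 mm in diameter, its free top at 175 mm, held below by an arm whose top is 114 mm high. It stands 45 mm in front of the gate's plane and 138 mm from the hinge axis. Axes turn with the gate: y along the gate towards the hinge, -x out of its front.
- pack_a: Black drill battery with a red band, 75 x 65 x 63 mm, loose inside the cage; origin at its underside. Leave alone.
- pack_b: A second such battery inside the cage. Leave alone.
- jar: Amber jar, 64 mm in diameter, 85 mm high, loose on the bench in front of the cage on the side away from the hinge; origin at its underside. Leave alone.
- mug: White mug, 76 mm in diameter, 85 mm high, loose on the bench beside the cage on the hinge side; origin at its underside. Leave alone.

How it is judged:
By the outcome, as a careful person would: the job done as asked, in the order asked, and still so for the second after the job is handed in, while the arm keeps its last pose, push and grip.
It also fails if it takes over 56 s, if anything falls off the work surface, if the arm or the gripper's body presses on something with over 40 N, if the wrist force passes 120 N, or if a joint passes its speed limit or range.

ROBOT

A 6-joint arm with a two-finger parallel gripper is mounted at the origin on the work surface. World frame = base frame: x ahead of the robot, y to its left, z up, the work surface at z = 0. Lengths are in m, angles in degrees, forces in N, time in s.
With the tool pointing down it reaches from about 0.4 to 0.825 m from the base axis. Payload 7 kg.
Tool frame: the origin (TCP) lies on the centre line of the jaws, within the pads' length; the fingertips stand 14 mm ahead of it and the grasp point (between the pads) lies 5 mm behind it; z points along the fingers, x is the direction in which the jaws open and shut, and the axes are right-handed (so a half turn about z gives the same grasp; the last joint's range is limited). The gripper opens to 88 mm and grips with 3 to 60 N. Pads are 19 mm wide; open, the fingers measure 130 mm over their backs; the gripper's body (78 mm by 193 mm) begins 47 mm behind the grasp point.
Start: joints at [92.367, 20.546, 0.682, 0, -70.136, -16.507], TCP at [0.165, 0.655, 0.241] pointing down, gripper open.
Joint ranges: [-176.03, 176.03], [-82.01, 121.73], [-58.28, 71.71], [-173.87, 95.51], [-174.79, -0.11], [-173.66, 173.66]. Speed limits (degrees/s): [136.94, 136.94, 172.46, 180, 180, 180].

INTERFACE

Orientations are given as [roll, pitch, yaw] about the fixed x, y, z axes, in that order (R = Rz(yaw) Ry(pitch) Rx(roll)).
In Python, from plant import * gives the robot as it stands.
- The arm moves only by the shell command python3 -m handwheel 'ROWS' [OPENING]. ROWS is JSON, a list of rows, each a list of 2 entries, a list of its own where there are three numbers: the shift along the tool's x, y, z each as a share of 0.2 m, from -1 to 1, then the turn, a rotation vector about the tool's x, y, z each as a share of 360 degrees, from -1 to 1. In form: [[[tx, ty, tz], [ax, ay, az]], ...]. A call has 1 to 5 rows; each row is the pose to reach, as a shift and turn from the pose commanded when the call began, along the tool's axes at that moment, turning the shorter way round; what a row does not reach only later rows make up. A row lasts 1/12 s, in which the tool goes at most 41.7 mm and 7.16 degrees, less where a joint would pass 70% of its speed; a pose out of reach is approached as far as the arm can. A call with a number of a shift or a turn outside -1 to 1 is refused whole. A call with a gripper value outside its range is refused whole. OPENING is the closure, from -1 (fully open) to 1 (shut), set as the call begins (- or left out, the last holds). The fingers move at their own pace and stop on an object; the grip force is fixed at half the most. Time passes only in rows, so rows that repeat a pose let the fingers close. It gives the time, the measured TCP pose, the force and the opening at its end, in the units of the state.
- get_obs(): the state, without advancing time (a new reading comes with each control period).
- snapshot(name): name is "scene" or "top" or "wrist"; returns a dict with "color" (384x512x3 uint8, red, green, blue), "z_map" (384x512 float32, m along the optical axis (not along the pixel's ray), 0 where there is no reading), "intrinsics" (3x3 intrinsics, pixels), "rvec" (rotation vector, rad) and "tvec" (3), from world to camera coordinates, as OpenCV has them. Camera axes: x right, y down, z forward; pixel columns grow to the right and rows downward; lengths in m; the calibration is good to about 2 mm. A picture is of the moment at which its call begins.
- close_job(): hands the job in, once; it reports no verdict.
The state is a dict: "clock": time; "joint_pos": joint angles; "qvel": joint speeds; "tau": joint torques, N m; "tool_pos": TCP position; "orientation": TCP orientation; "force": force on the tool from outside, world axes, zero at the start; "moment": the same for the moment, N m; "opening": finger opening in m.
Only numpy, scipy, OpenCV 4.12 (cv2) and the standard library are available. Lean on these libraries where they do the work, as an engineer would, in place of code of your own. Each camera call takes 0.05 s, during which the arm holds its last target. There are 200 camera calls.

## Working session

There is one attempt and no reset: what is moved stays moved. The work goes in short steps, Python scripts to look and compute and a shell command to move; the robot and the scene stay as the last step left them, time stands still between calls to the robot, and variables do not carry over. Pictures are saved under pics/ and viewed, about 8 in all and at most 12, crops included, and the job is handed in when it is done.

```bash
mkdir -p pics; ls
python3 - <<'E'
from plant import *
import cv2,numpy as np
print(get_obs())
ims=[]
for n in("scene","top"):
    s=snapshot(n); np.savez(n+".npz",**s); ims.append(s["color"][:,:,::-1])
    print(n,s["intrinsics"].tolist(),s["rvec"],s["tvec"])
for n,i in zip(("scene","top"),ims): cv2.imwrite(f"pics/{n}0.png",cv2.resize(i,(768,576)))
E
```

```text
pics
{'clock': 0.0, 'joint_pos': array([ 9.23695163e+01,  2.05916818e+01,  6.33152258e-01, -2.13270146e-02,
       -7.01365926e+01, -1.65077959e+01]), 'qvel': array([ 0.07632161, -0.11059219, -0.08768135, -0.08084583, -0.02713803,
        0.06136479]), 'tau': array([ 1.60283129e-03, -5.82723749e+01,  2.93043405e+01,  6.99700847e+00,
        7.07450919e-03, -1.53832971e-04]), 'tool_pos': array([0.16477088, 0.65408515, 0.23961138]), 'orientation': array([-1.79992191e+02, -9.68985135e-02, -1.04145549e+02]), 'force': array([ 0.82819932, -0.3080089 , -0.24670971]), 'moment': array([-0.01869569,  0.01027354,  0.00120373]), 'opening': 0.08726744455371743}
scene [[479.5426466064389, 0.0, 254.43594823001737], [0.0, 479.5426466064389, 198.73248626495555], [0.0, 0.0, 1.0]] [ 0.82921163  2.75312578 -0.82968572] [ 0.51376159 -0.24058311  1.45627282]
top [[398.9761440486134, 0.0, 242.01142049783215], [0.0, 398.9761440486134, 186.90088329028333], [0.0, 0.0, 1.0]] [ 2.06095195 -2.17495161  0.22487182] [0.05579543 0.65646544 0.93733202]
```

View pics/scene0.png

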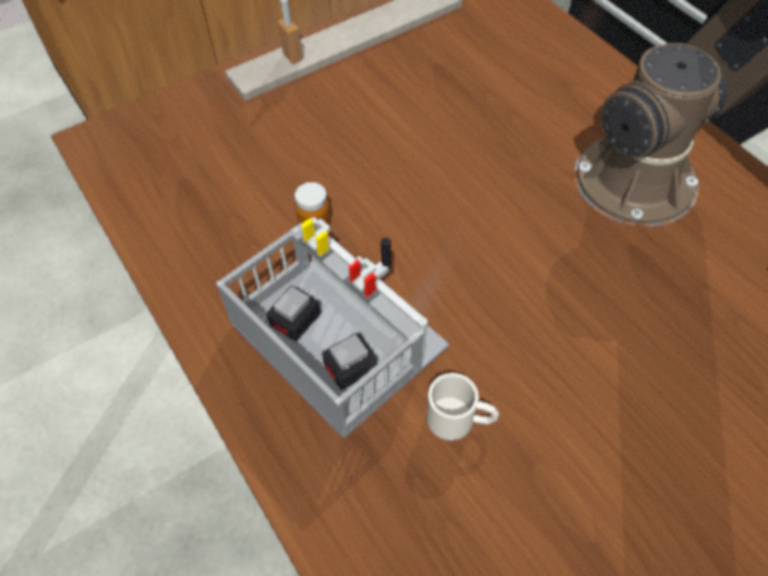

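View pics/top0.png

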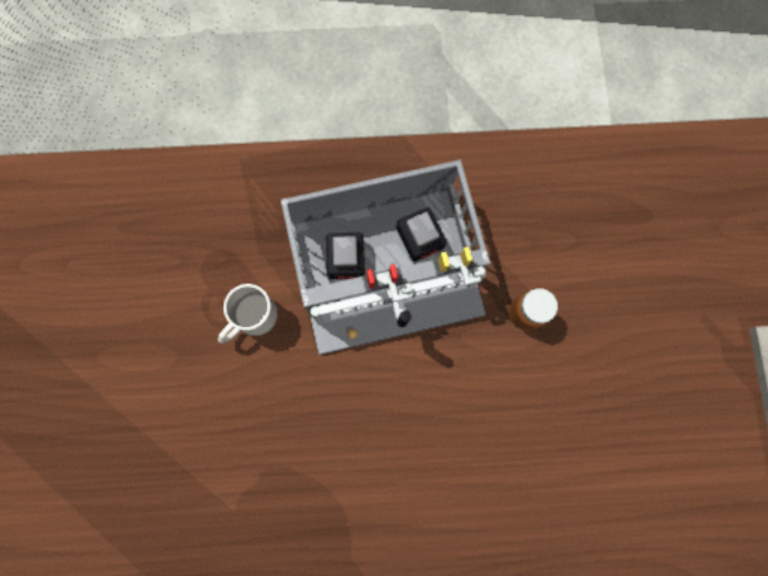

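The scene view shows the cage: yellow catch at about (315,237), red at (362,277), post at (386,250). In the top view red is at (382,274), yellow at (455,260), post at (402,318) and the hinge on the mug side. Next I'll get the 3D positions.

```bash
cat > h.py <<'E'
import numpy as np,cv2
from scipy.spatial.transform import Rotation as Ro
def world(s):
    K,z=s["intrinsics"],s["z_map"]; v,u=np.mgrid[:z.shape[0],:z.shape[1]]
    c=np.stack([(u-K[0,2])/K[0,0]*z,(v-K[1,2])/K[1,1]*z,z],-1)
    R=Ro.from_rotvec(np.ravel(s["rvec"])).as_matrix()
    return (c-np.ravel(s["tvec"]))@R
def masks(s,W):
    h=cv2.cvtColor(s["color"],cv2.COLOR_RGB2HSV).astype(int); H,S,V=h[...,0],h[...,1],h[...,2]
    up=(W[...,2]>.145)&(W[...,2]<.2)&(s["z_map"]>0)
    return dict(red=((H<6)|(H>174))&(S>150)&up,yellow=(H>20)&(H<35)&(S>150)&up,black=(V<70)&(W[...,2]>.13)&(W[...,2]<.19)&(s["z_map"]>0))
E
python3 - <<'E'
from h import *
for n in("scene","top"):
    s=np.load(n+".npz"); W=world(s); print(n,"cam",-Ro.from_rotvec(s["rvec"]).as_matrix().T@s["tvec"])
    K=s["intrinsics"]; p=cv2.projectPoints(np.array([[0,0,0],[.165,.655,.24]],float),s["rvec"],s["tvec"],K,None)[0]; print(p.ravel()*1.5)
    for k,m in masks(s,W).items():
        N,L,st,c=cv2.connectedComponentsWithStats(m.astype(np.uint8))
        for i in range(1,N):
            if st[i,4]>6:
                P=W[L==i]; t=P[P[:,2]>.172] if k!="black" else P[P[:,2]>.165]
                print(k,st[i,4],c[i]*1.5,np.median(P,0).round(4),t.mean(0).round(4) if len(t) else None,len(t),P[:,2].max().round(3))
s=np.load("top.npz"); W=world(s); m=(abs(W[...,2]-.130)<.006)&(s["z_map"]>0)
P=W[m][:,:2].astype(np.float32); print(len(P),cv2.minAreaRect(P))
m=(abs(W[...,2]-.085)<.008)&(s["z_map"]>0)
N,L,st,c=cv2.connectedComponentsWithStats(m.astype(np.uint8))
for i in range(1,N):
    if st[i,4]>60: print("z85",st[i,4],c[i]*1.5,W[L==i].mean(0))
E
```

```text
scene cam [0.96306727 0.56430294 1.09390373]
[635.42223218 179.26468078 964.19768017 425.22095528]
red 71 [353.87323944 270.06338028] [ 0.6495 -0.0215  0.1674] [ 0.6491 -0.0222  0.178 ] 27 0.182
red 73 [369.2260274 282.8630137] [0.6434 0.0132 0.1686] [0.6422 0.0121 0.1786] 31 0.183
yellow 84 [307.26785714 228.75      ] [ 0.6691 -0.1351  0.167 ] [ 0.6686 -0.1359  0.1789] 35 0.184
yellow 76 [321.75       241.26315789] [ 0.6626 -0.0997  0.1683] [ 0.6621 -0.1003  0.1785] 29 0.185
black 44 [719.79545455 111.51136364] [-0.0826  0.0582  0.1824] [-0.0828  0.0586  0.1811] 43 0.19
black 366 [621.10655738 138.78278689] [0.1026 0.0037 0.1719] [0.1032 0.0025 0.178 ] 248 0.19
black 27 [655.72222222 148.44444444] [0.0754 0.0603 0.182 ] [0.0769 0.0605 0.1817] 23 0.189
black 81 [385.5        249.75925926] [ 0.583  -0.0322  0.1598] [ 0.5819 -0.0339  0.1727] 33 0.179
top cam [0.45677786 0.03472968 1.05014245]
[ 398.64118761  699.48890123 -136.77214917  676.83762404]
red 41 [393.03658537 273.1097561 ] [ 0.6448 -0.0235  0.178 ] [ 0.6458 -0.0243  0.1794] 26 0.183
red 43 [370.43023256 277.91860465] [0.6386
[... 251 characters left out ...]
2 [471.   264.75] [ 0.6606 -0.1497  0.1342] None 0 0.137
black 14 [450.53571429 270.21428571] [ 0.654  -0.1144  0.1336] None 0 0.137
black 18 [399.25 280.5 ] [ 0.6411 -0.035   0.1347] None 0 0.139
black 21 [378.42857143 285.        ] [6.349e-01 6.000e-04 1.347e-01] None 0 0.137
black 59 [404.36440678 317.33898305] [ 0.5782 -0.0369  0.174 ] [ 0.5796 -0.0373  0.1747] 43 0.18
2523 ((0.6940529346466064, -0.02314336597919464), (0.24501575529575348, 0.30093422532081604), 10.179400444030762)
z85 240 [372.625  192.4625] [ 0.80599937 -0.00421577  0.08517885]
z85 191 [247.16230366 305.88219895] [0.62261348 0.21174472 0.08457403]
z85 419 [539.93556086 304.56801909] [ 0.59896882 -0.26584591  0.08520903]
```

Cage yaw is about 10.2°. The red squeeze point is at about (0.643, 0.002), yellow about (0.662, -0.110), post about (0.581, -0.035) and hinge about (0.601, 0.109). I'm moving to hover above the red catch, with tool x along cage -y and tool y along cage -x.

```bash
H="python3 -m handwheel"
$H '[[[0.13,-0.156,0],[0,0,-0.0135]],[[0.26,-0.312,0],[0,0,-0.027]],[[0.39,-0.468,0],[0,0,-0.0405]],[[0.52,-0.624,0],[0,0,-0.054]],[[0.646,-0.778,0],[0,0,-0.0675]]]' -1
for i in 1; do $H '[[[0.9,-0.44,0],[0,0,0]],[[0.9,-0.44,0],[0,0,0]],[[0.9,-0.44,0],[0,0,0]],[[0.9,-0.44,0],[0,0,0]],[[0.9,-0.44,0],[0,0,0]]]'; done
$H '[[[0.9,-0.44,0],[0,0,0]],[[0.9,-0.44,0],[0,0,0]],[[0.9,-0.44,0],[0,0,0]],[[0.9,-0.44,0],[0,0,0]],[[0.9,-0.44,0],[0,0,0]]]'
$H '[[[0.9,-0.44,0],[0,0,0]],[[0.9,-0.44,0],[0,0,0]],[[0.9,-0.44,0],[0,0,0]],[[0.9,-0.44,0],[0,0,0]],[[0.9,-0.44,0],[0,0,0]]]'
$H '[[[0,0,0],[0,0,0]],[[0,0,0],[0,0,0]]]'
python3 - <<'E'
from plant import *
from h import *
print(get_obs())
s=snapshot("wrist");np.savez("w1.npz",**s)
cv2.imwrite("pics/w1.png",cv2.resize(s["color"][:,:,::-1],(768,576)))
W=world(s)
for k,m in masks(s,W).items():
    N,L,st,c=cv2.connectedComponentsWithStats(m.astype(np.uint8))
    for i in range(1,N):
        if st[i,4]>100:
            P=W[L==i]; t=P[P[:,2]>(.178 if k!="black" else .17)]
            print(k,st[i,4],c[i]*1.5,np.median(P,0).round(4),len(t),t.mean(0).round(4) if len(t) else None,cv2.minAreaRect(t[:,:2].astype(np.float32)) if len(t)>3 else 0)
E
```

```text
clock: 0.52
tool_pos: [0.2848, 0.4893, 0.2402]
orientation: [180.0, -0.0, -79.6]
force: [0.2, 0.5, -0.3]
opening: 0.0877
clock: 0.93
tool_pos: [0.4034, 0.327, 0.2405]
orientation: [180.0, -0.0, -79.9]
force: [0.3, 0.1, -0.3]
opening: 0.088
clock: 1.35
tool_pos: [0.5219, 0.1655, 0.2404]
orientation: [180.0, -0.0, -79.9]
force: [-0.2, 1.4, -0.7]
opening: 0.0875
clock: 1.77
tool_pos: [0.6404, 0.0036, 0.24]
orientation: [180.0, -0.0, -79.9]
force: [0.5, 0.9, 0.3]
opening: 0.0875
clock: 1.93
tool_pos: [0.6397, 0.0043, 0.2392]
orientation: [179.9, -0.0, -80.0]
force: [-0.3, 0.9, 0.3]
opening: 0.0876
{'clock': 1.9333, 'joint_pos': array([ 1.78280130e+01,  1.73700548e+01, -4.09905587e+00, -1.21367715e-02,
       -6.86491469e+01,  8.21410558e+01]), 'qvel': array([ 2.50321073e+00, -1.73776267e+00, -1.26969354e+00, -3.78282167e-01,
        5.75698488e-04, -8.92355568e-01]), 'tau': array([ -1.48505967, -52.96090364,  29.8258692 ,   7.08951876,
         0.10103647,   0.23244053]), 'tool_pos': array([0.63966415, 0.00431932, 0.2392095 ]), 'orientation': array([ 1.79881308e+02, -4.98137772e-03, -8.0
[... 472 characters left out ...]
0.02317052334547043), (0.021276012063026428, 0.00715910829603672), 9.574800491333008)
yellow 733 [576.53410641 293.6111869 ] [ 0.6633 -0.0984  0.1719] 265 [ 0.6624 -0.1007  0.1802] ((0.6620685458183289, -0.10103598982095718), (0.021452022716403008, 0.008240333758294582), 11.178717613220215)
yellow 886 [638.50564334 293.19243792] [ 0.6693 -0.133   0.17  ] 271 [ 0.6688 -0.1352  0.1802] ((0.6681174635887146, -0.13594377040863037), (0.02189311571419239, 0.008675605058670044), 12.021361351013184)
black 173 [436.00578035 411.42485549] [ 0.5804 -0.0361  0.1755] 173 [ 0.58   -0.0361  0.1754] ((0.5794467329978943, -0.036290332674980164), (0.01117787603288889, 0.016704890877008438), 8.148801803588867)
```

View pics/w1.png

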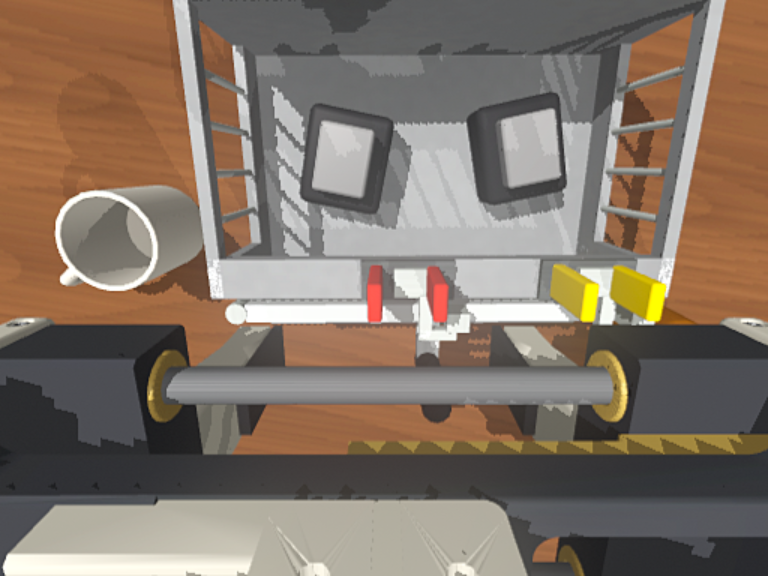

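The wrist view shows the red ears at (374,301) and (440,302), the yellow ones at (577,293) and (638,293), and the post at (436,411). The pads straddle red correctly, so I'll descend and squeeze.

```bash
H="python3 -m handwheel"
$H '[[[0.016,-0.021,0.08],[0,0,0]],[[0.016,-0.021,0.18],[0,0,0]],[[0.016,-0.021,0.28],[0,0,0]],[[0.016,-0.021,0.36],[0,0,0]],[[0.016,-0.021,0.385],[0,0,0]]]'
$H '[[[0,0,0],[0,0,0]],[[0,0,0],[0,0,0]]]'
$H '[[[0,0,0],[0,0,0]],[[0,0,0],[0,0,0]],[[0,0,0],[0,0,0]],[[0,0,0],[0,0,0]],[[0,0,0],[0,0,0]]]' 1
$H '[[[0,0,0],[0,0,0]],[[0,0,0],[0,0,0]],[[0,0,0],[0,0,0]],[[0,0,0],[0,0,0]],[[0,0,0],[0,0,0]]]'
$H '[[[0,0,0],[0,0,0]],[[0,0,0],[0,0,0]],[[0,0,0],[0,0,0]],[[0,0,0],[0,0,0]],[[0,0,0],[0,0,0]]]'
```

```text
clock: 2.4
tool_pos: [0.6419, 0.005, 0.1609]
orientation: [179.8, 0.0, -79.8]
force: [-0.3, 0.0, -0.6]
opening: 0.0878
clock: 2.57
tool_pos: [0.6442, 0.0046, 0.1644]
orientation: [-180.0, -0.0, -79.8]
force: [0.4, 0.7, 0.3]
opening: 0.0876
clock: 2.98
tool_pos: [0.6443, 0.0035, 0.1641]
orientation: [-180.0, -0.0, -79.8]
force: [1.0, -6.2, 0.2]
opening: 0.0594
clock: 3.4
tool_pos: [0.6445, 0.0021, 0.1643]
orientation: [-180.0, -0.1, -79.8]
force: [1.8, -3.1, -0.6]
opening: 0.0273
clock: 3.82
tool_pos: [0.6445, 0.0021, 0.1643]
orientation: [-180.0, -0.1, -79.9]
force: [1.7, -5.9, 2.1]
opening: 0.0275
```

The opening is 27.5 mm, so red is fully squeezed. On to yellow.

```bash
H="python3 -m handwheel"
$H '[[[0,0,0],[0,0,0]],[[0,0,0],[0,0,0]],[[0,0,0],[0,0,0]],[[0,0,0],[0,0,0]],[[0,0,0],[0,0,0]]]' -1
$H '[[[0,0,0],[0,0,0]],[[0,0,-0.05],[0,0,0]],[[0,0,-0.15],[0,0,0]],[[0,0,-0.225],[0,0,0]],[[0,0,-0.225],[0,0,0]]]'
$H '[[[0.12,0,0],[0,0,0]],[[0.27,0,0],[0,0,0]],[[0.42,0,0],[0,0,0]],[[0.54,0,0],[0,0,0]],[[0.583,0,0],[0,0,0]]]'
$H '[[[0,0,0],[0,0,0]],[[0,0,0],[0,0,0]],[[0,0,0],[0,0,0]]]'
python3 - <<'E'
from plant import *
from h import *
o=get_obs();print(o["tool_pos"],o["opening"])
s=snapshot("wrist")
cv2.imwrite("pics/w2.png",cv2.resize(s["color"][:,:,::-1],(768,576)))
W=world(s)
for k,m in masks(s,W).items():
    N,L,st,c=cv2.connectedComponentsWithStats(m.astype(np.uint8))
    for i in range(1,N):
        if st[i,4]>100:
            P=W[L==i]; t=P[P[:,2]>(.178 if k!="black" else .17)]
            print(k,st[i,4],c[i]*1.5,len(t),t.mean(0).round(4) if len(t) else None)
E
```

```text
clock: 4.23
tool_pos: [0.644, 0.0041, 0.1635]
orientation: [180.0, 0.0, -79.8]
force: [-0.6, 0.5, 0.0]
opening: 0.0548
clock: 4.65
tool_pos: [0.646, 0.0041, 0.2131]
orientation: [-179.7, -0.0, -79.8]
force: [0.3, 0.8, 1.1]
opening: 0.0854
clock: 5.07
tool_pos: [0.6648, -0.1137, 0.2088]
orientation: [180.0, -0.0, -79.9]
force: [0.4, 1.5, 0.7]
opening: 0.0875
clock: 5.32
tool_pos: [0.6645, -0.1102, 0.2087]
orientation: [-180.0, 0.0, -79.8]
force: [-0.1, 0.6, 0.2]
opening: 0.0883
[ 0.66452185 -0.11019419  0.20866168] 0.08825320527476051
red 1212 [163.67945545 311.23762376] 219 [0.6515 0.002  0.18  ]
yellow 434 [368.05299539 323.44700461] 309 [ 0.663  -0.1019  0.1803]
yellow 547 [439.93875686 321.62522852] 317 [ 0.6693 -0.136   0.1802]
```

View pics/w2.png

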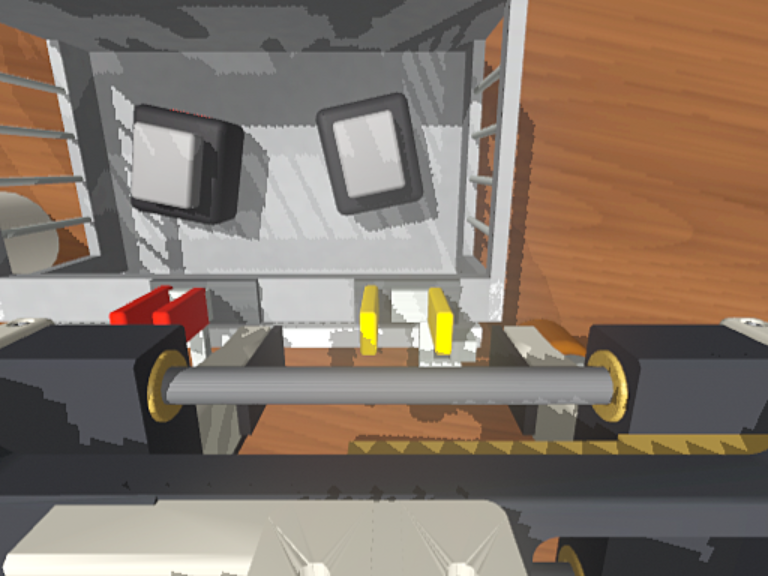

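Red is now narrow, with its ears at (140,305) and (182,312). Yellow at (369,320)/(440,321) sits centred between the pads. I'll descend and squeeze.

```bash
H="python3 -m handwheel"
$H '[[[0,0,0.05],[0,0,0]],[[0,0,0.13],[0,0,0]],[[0,0,0.2],[0,0,0]],[[0,0,0.225],[0,0,0]],[[0,0,0.225],[0,0,0]]]'
$H '[[[0,0,0],[0,0,0]],[[0,0,0],[0,0,0]],[[0,0,0],[0,0,0]],[[0,0,0],[0,0,0]],[[0,0,0],[0,0,0]]]' 1
$H '[[[0,0,0],[0,0,0]],[[0,0,0],[0,0,0]],[[0,0,0],[0,0,0]],[[0,0,0],[0,0,0]],[[0,0,0],[0,0,0]]]'
$H '[[[0,0,0],[0,0,0]],[[0,0,0],[0,0,0]],[[0,0,0],[0,0,0]],[[0,0,0],[0,0,0]],[[0,0,0],[0,0,0]]]'
```

```text
clock: 5.78
tool_pos: [0.6636, -0.1102, 0.1615]
orientation: [179.8, 0.0, -79.8]
force: [-0.3, -0.2, -0.3]
opening: 0.0879
clock: 6.2
tool_pos: [0.6649, -0.1109, 0.1642]
orientation: [-179.9, -0.0, -79.8]
force: [0.0, 0.0, -0.1]
opening: 0.0601
clock: 6.62
tool_pos: [0.6649, -0.1112, 0.1642]
orientation: [-179.9, -0.0, -79.9]
force: [0.7, -3.8, -1.8]
opening: 0.0275
clock: 7.03
tool_pos: [0.6649, -0.1112, 0.1642]
orientation: [-180.0, -0.0, -79.8]
force: [-0.3, -1.9, 5.1]
opening: 0.0273
```

Yellow is squeezed as well. Next I'll open, lift and hover over the post.

```bash
H="python3 -m handwheel"
$H '[[[0,0,0],[0,0,0]],[[0,0,0],[0,0,0]],[[0,0,0],[0,0,0]],[[0,0,0],[0,0,0]],[[0,0,0],[0,0,0]]]' -1
$H '[[[0,0,0],[0,0,0]],[[0,0,-0.05],[0,0,0]],[[0,0,-0.15],[0,0,0]],[[0,0,-0.225],[0,0,0]],[[0,0,-0.225],[0,0,0]]]'
$H '[[[-0.09,0.07,0],[0,0,0]],[[-0.2,0.16,0],[0,0,0]],[[-0.31,0.25,0],[0,0,0]],[[-0.4,0.32,0],[0,0,0]],[[-0.439,0.348,0],[0,0,0]]]'
$H '[[[0,0,0],[0,0,0]],[[0,0,0],[0,0,0]],[[0,0,0],[0,0,0]]]'
python3 - <<'E'
from plant import *
from h import *
o=get_obs();print(o["tool_pos"],o["opening"])
for n in ("wrist","top"):
  s=snapshot(n)
  cv2.imwrite(f"pics/{n}3.png",cv2.resize(s["color"][:,:,::-1],(768,576)))
  W=world(s)
  for k,m in masks(s,W).items():
    N,L,st,c=cv2.connectedComponentsWithStats(m.astype(np.uint8))
    for i in range(1,N):
        if st[i,4]>30:
            P=W[L==i]; t=P[P[:,2]>(.175 if k!="black" else .17)]
            print(n,k,st[i,4],c[i]*1.5,len(t),t.mean(0).round(4) if len(t) else None)
E
```

```text
clock: 7.45
tool_pos: [0.6644, -0.1107, 0.1631]
orientation: [180.0, 0.0, -79.8]
force: [-0.7, 0.2, -0.0]
opening: 0.0551
clock: 7.87
tool_pos: [0.6665, -0.1112, 0.2132]
orientation: [-179.7, -0.1, -79.8]
force: [0.2, -0.2, 0.7]
opening: 0.0856
clock: 8.28
tool_pos: [0.5787, -0.0355, 0.2094]
orientation: [-180.0, 0.0, -79.8]
force: [-0.9, 0.3, -0.1]
opening: 0.0874
clock: 8.53
tool_pos: [0.5814, -0.0371, 0.2089]
orientation: [-180.0, -0.0, -79.8]
force: [-0.1, -0.1, 0.1]
opening: 0.0875
[ 0.58139564 -0.03706087  0.20885568] 0.08749460568304208
wrist red 391 [297.70971867 179.42455243] 389 [0.6421 0.0111 0.1804]
wrist red 409 [345.60513447 180.        ] 408 [ 0.6454 -0.0085  0.1804]
wrist yellow 2078 [582.74927815 178.97930703] 1061 [ 0.6639 -0.1106  0.1797]
wrist black 710 [384.80915493 315.32112676] 395 [ 0.5814 -0.0365  0.1749]
```

View pics/wrist3.png

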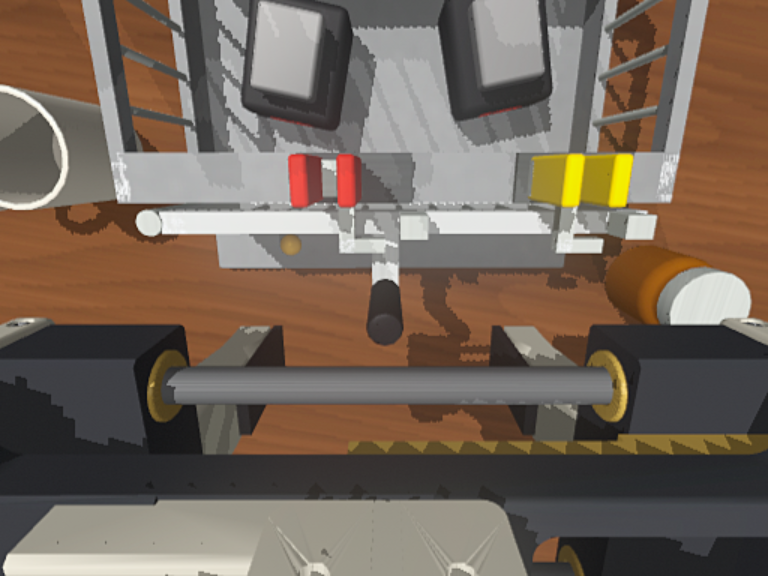

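Both catches are squeezed: the red ears are at (300,180)/(348,180) and yellow at (582,180). The post at (385,325) is centred. Next I'll descend and grip it, and compute the arc.

```bash
H="python3 -m handwheel"
$H '[[[0,0,0.05],[0,0,0]],[[0,0,0.13],[0,0,0]],[[0,0,0.21],[0,0,0]],[[0,0,0.28],[0,0,0]],[[0,0,0.295],[0,0,0]]]'
$H '[[[0,0,0],[0,0,0]],[[0,0,0],[0,0,0]],[[0,0,0],[0,0,0]],[[0,0,0],[0,0,0]],[[0,0,0],[0,0,0]]]' 1
$H '[[[0,0,0],[0,0,0]],[[0,0,0],[0,0,0]],[[0,0,0],[0,0,0]],[[0,0,0],[0,0,0]],[[0,0,0],[0,0,0]]]'
$H '[[[0,0,0],[0,0,0]],[[0,0,0],[0,0,0]],[[0,0,0],[0,0,0]],[[0,0,0],[0,0,0]],[[0,0,0],[0,0,0]]]'
python3 - <<'E'
import numpy as np
# tool frame at start: x=-y_c, y=-x_c ; turn k*theta about tool z
k=.4
def p(t): a=np.radians(18.06+t); return .14515*np.array([np.cos(a),np.sin(a)])
for t0 in range(0,100,20):
    for t in range(t0+4,t0+21,4):
        d=p(t)-p(t0); b=np.radians(k*t0)
        e=np.array([[np.cos(b),np.sin(b)],[-np.sin(b),np.cos(b)]])@d/.2
        print(t,e.round(3),round(k*(t-t0)/360,4))
E
```

```text
clock: 9.05
tool_pos: [0.5791, -0.0374, 0.146]
orientation: [179.7, 0.0, -79.9]
force: [-0.2, -0.6, -1.1]
opening: 0.0877
clock: 9.47
tool_pos: [0.581, -0.0367, 0.1503]
orientation: [-179.9, 0.0, -79.8]
force: [-0.6, -0.1, 0.7]
opening: 0.06
clock: 9.88
tool_pos: [0.5806, -0.0368, 0.1496]
orientation: [-180.0, 0.0, -79.8]
force: [0.7, 0.2, -0.7]
opening: 0.0269
clock: 10.3
tool_pos: [0.5807, -0.0363, 0.1496]
orientation: [-180.0, 0.0, -79.8]
force: [-1.3, 5.4, 0.5]
opening: 0.017
4 [-0.017  0.048] 0.0044
8 [-0.038  0.094] 0.0089
12 [-0.062  0.139] 0.0133
16 [-0.089  0.181] 0.0178
20 [-0.119  0.222] 0.0222
24 [-0.027  0.043] 0.0044
28 [-0.057  0.084] 0.0089
32 [-0.089  0.123] 0.0133
36 [-0.125  0.159] 0.0178
40 [-0.162  0.193] 0.0222
44 [-0.035  0.036] 0.0044
48 [-0.073  0.07 ] 0.0089
52 [-0.113  0.101] 0.0133
56 [-0.155  0.13 ] 0.0178
60 [-0.199  0.155] 0.0222
64 [-0.042  0.028] 0.0044
68 [-0.086  0.054] 0.0089
72 [-0.131  0.076] 0.0133
76 [-0.178  0.095] 0.0178
80 [-0.227  0.11 ] 0.0222
84 [-0.047  0.019] 0.0044
88 [-0.095  0.035] 0.0089
92 [-0.144  0.047] 0.0133
96 [-0.194  0.055] 0.0178
100 [-0.245  0.061] 0.0222
```

The post is gripped (opening 17 mm). Starting the swing.

```bash
H="python3 -m handwheel"
$H '[[[-0.017,0.048,0],[0,0,0.0044]],[[-0.038,0.094,0],[0,0,0.0089]],[[-0.062,0.139,0],[0,0,0.0133]],[[-0.089,0.181,0],[0,0,0.0178]],[[-0.119,0.222,0],[0,0,0.0222]]]'
$H '[[[0,0,0],[0,0,0]],[[0,0,0],[0,0,0]]]'
$H '[[[-0.027,0.043,0],[0,0,0.0044]],[[-0.057,0.084,0],[0,0,0.0089]],[[-0.089,0.123,0],[0,0,0.0133]],[[-0.125,0.159,0],[0,0,0.0178]],[[-0.162,0.193,0],[0,0,0.0222]]]'
$H '[[[0,0,0],[0,0,0]],[[0,0,0],[0,0,0]]]'
python3 - <<'E'
from plant import *
from h import *
s=snapshot("wrist")
cv2.imwrite("pics/w4.png",cv2.resize(s["color"][:,:,::-1],(768,576)))
E
```

```text
clock: 10.72
tool_pos: [0.5337, -0.021, 0.1495]
orientation: [-179.9, 0.0, -87.9]
force: [6.7, 2.0, -6.8]
opening: 0.0171
clock: 10.88
tool_pos: [0.5333, -0.0208, 0.1495]
orientation: [-179.9, 0.0, -87.8]
force: [4.6, 1.6, -5.6]
opening: 0.0174
clock: 11.3
tool_pos: [0.4945, 0.0095, 0.1496]
orientation: [-179.8, -0.0, -95.9]
force: [9.6, -0.4, -8.2]
opening: 0.0175
clock: 11.47
tool_pos: [0.4931, 0.0111, 0.1495]
orientation: [-179.9, 0.1, -95.8]
force: [-0.3, 8.9, -1.7]
opening: 0.0173
```

View pics/w4.png

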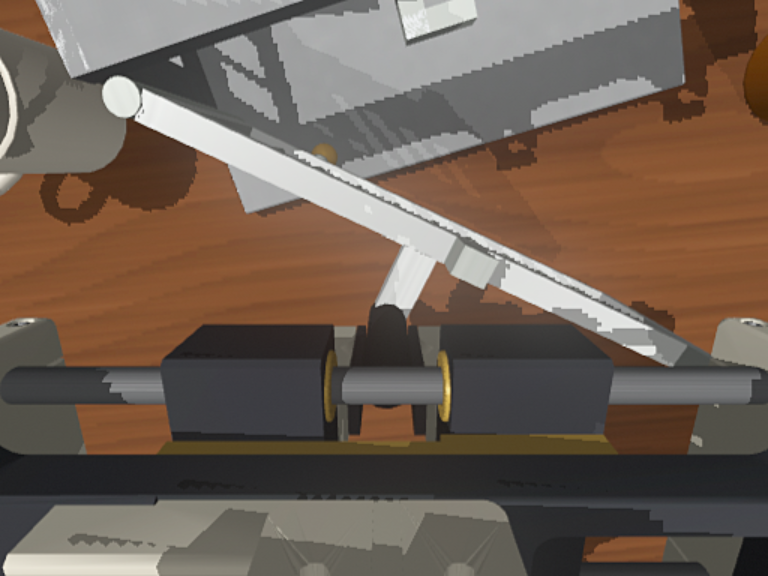

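The gate is at about 40° and past the click stop, with the post firmly between the pads at (388,350) and the gate crossing from (120,97) to (700,360). From here I'll turn the tool with the gate so the finger clears the lug at (475,262).

Run:
```python
import numpy as np
def p(t): a=np.radians(18.06+t); return .14515*np.array([np.cos(a),np.sin(a)])
for t0 in (40,60,80):
    for t in range(t0+4,t0+21,4):
        d=p(t)-p(t0); b=np.radians(16+t0-40)
        e=np.array([[np.cos(b),np.sin(b)],[-np.sin(b),np.cos(b)]])@d/.2
        print(t,e.round(3),round((t-t0)/360,4))
```

```text
44 [-0.035  0.036] 0.0111
48 [-0.073  0.07 ] 0.0222
52 [-0.113  0.101] 0.0333
56 [-0.155  0.13 ] 0.0444
60 [-0.199  0.155] 0.0556
64 [-0.035  0.036] 0.0111
68 [-0.073  0.07 ] 0.0222
72 [-0.113  0.101] 0.0333
76 [-0.155  0.13 ] 0.0444
80 [-0.199  0.155] 0.0556
84 [-0.035  0.036] 0.0111
88 [-0.073  0.07 ] 0.0222
92 [-0.113  0.101] 0.0333
96 [-0.155  0.13 ] 0.0444
100 [-0.199  0.155] 0.0556
```

```bash
H="python3 -m handwheel"
$H '[[[-0.035,0.036,0],[0,0,0.0111]],[[-0.073,0.07,0],[0,0,0.0222]],[[-0.113,0.101,0],[0,0,0.0333]],[[-0.155,0.13,0],[0,0,0.0444]],[[-0.199,0.155,0],[0,0,0.0556]]]'
$H '[[[0,0,0],[0,0,0]],[[0,0,0],[0,0,0]]]'
$H '[[[-0.035,0.036,0],[0,0,0.0111]],[[-0.073,0.07,0],[0,0,0.0222]],[[-0.113,0.101,0],[0,0,0.0333]],[[-0.155,0.13,0],[0,0,0.0444]],[[-0.199,0.155,0],[0,0,0.0556]]]'
$H '[[[0,0,0],[0,0,0]],[[0,0,0],[0,0,0]]]'
$H '[[[-0.035,0.036,0],[0,0,0.0111]],[[-0.073,0.07,0],[0,0,0.0222]],[[-0.093,0.086,0],[0,0,0.028]],[[-0.093,0.086,0],[0,0,0.028]]]'
$H '[[[0,0,0],[0,0,0]],[[0,0,0],[0,0,0]],[[0,0,0],[0,0,0]],[[0,0,0],[0,0,0]]]'
python3 - <<'E'
from plant import *
from h import *
for n in ("scene","top","wrist"):
  s=snapshot(n); np.savez(n+"5.npz",**s)
  cv2.imwrite(f"pics/{n}5.png",cv2.resize(s["color"][:,:,::-1],(768,576)))
E
```

```text
clock: 11.93
tool_pos: [0.4691, 0.0538, 0.1496]
orientation: [-179.7, 0.2, -116.0]
force: [19.1, 1.0, -20.7]
opening: 0.0173
clock: 12.1
tool_pos: [0.4691, 0.0539, 0.1496]
orientation: [-179.8, 0.2, -115.8]
force: [14.8, 0.6, -16.0]
opening: 0.0175
clock: 12.52
tool_pos: [0.461, 0.1035, 0.1498]
orientation: [-179.7, 0.5, -136.0]
force: [34.7, -6.7, -30.2]
opening: 0.0173
clock: 12.68
tool_pos: [0.461, 0.1034, 0.1498]
orientation: [-179.7, 0.4, -135.8]
force: [30.4, -3.6, -26.4]
opening: 0.018
clock: 13.02
tool_pos: [0.463, 0.1279, 0.15]
orientation: [-179.7, 0.5, -146.0]
force: [35.9, -11.4, -25.8]
opening: 0.0174
clock: 13.35
tool_pos: [0.4628, 0.1271, 0.15]
orientation: [-179.7, 0.5, -145.9]
force: [34.1, -10.2, -26.0]
opening: 0.0171
```

View pics/wrist5.png

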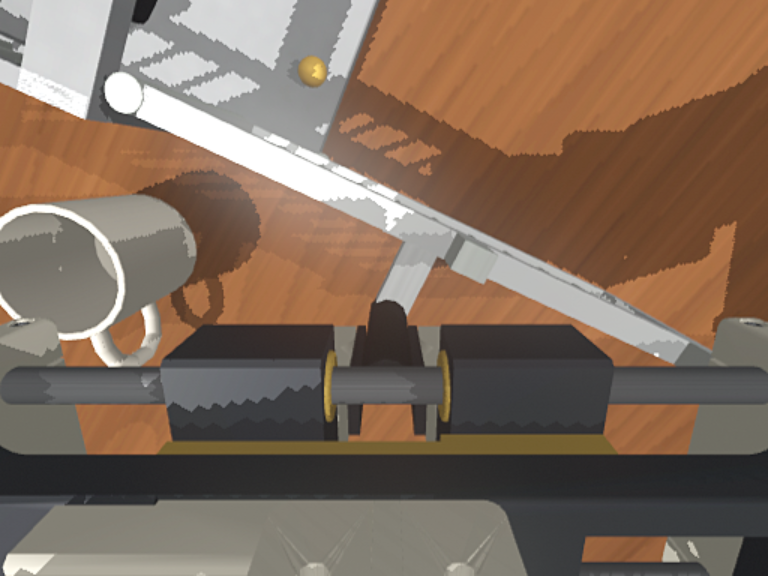

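View pics/scene5.png

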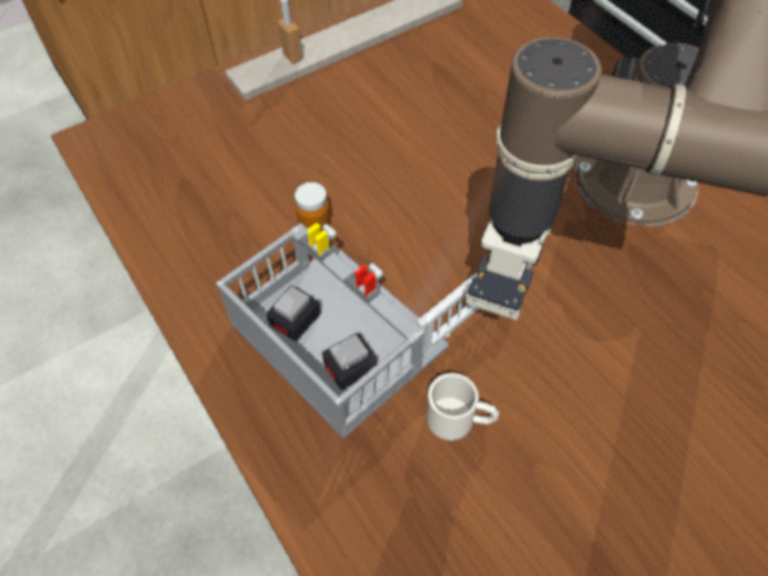

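The gate stands about square, the jar, mug and packs haven't moved, and both catches remain squeezed. However, there is about 43 N of internal strain from radius mismatch, so I'll relieve it and measure the angle.

```bash
H="python3 -m handwheel"
$H '[[[-0.01,-0.007,0.005],[0,0,0]],[[-0.021,-0.014,0.01],[0,0,0]],[[-0.021,-0.014,0.01],[0,0,0]],[[-0.021,-0.014,0.01],[0,0,0]],[[-0.021,-0.014,0.01],[0,0,0]]]'
cat > ang.py <<'E'
from plant import *
from h import *
s=snapshot("wrist"); W=world(s); o=get_obs()
print(o["force"].round(1),o["tool_pos"].round(4),o["opening"].round(4))
hsv=cv2.cvtColor(s["color"],cv2.COLOR_RGB2HSV)
m=(abs(W[...,2]-.129)<.003)&(s["z_map"]>0)&(hsv[...,1]<60)&(W[...,0]<.585)&(W[...,0]>.3)&(W[...,1]<.14)&(W[...,1]>.0)
P=W[m][:,:2].astype(np.float32)
l=cv2.fitLine(P,cv2.DIST_HUBER,0,.01,.01).ravel()
a=np.degrees(np.arctan2(-l[1]*np.sign(l[0]),-l[0]*np.sign(l[0])))%360
print(len(P),P.min(0),P.max(0),"gate dir",a,"closed dir ~280.1 -> theta",280.1-a)
E
python3 ang.py
```

```text
clock: 13.92
tool_pos: [0.463, 0.1263, 0.1498]
orientation: [-179.9, 0.1, -145.9]
force: [-4.4, -3.5, 18.2]
opening: 0.0173Traceback (most recent call last):
  File "ang.py", line 4, in <module>
    print(o["force"].round(1),o["tool_pos"].round(4),o["opening"].round(4))
                                                     ^^^^^^^^^^^^^^^^^^
AttributeError: 'float' object has no attribute 'round'
```

```bash
H="python3 -m handwheel"; sed -i 's/o\["opening"\].round(4)/o["opening"]/' ang.py
$H '[[[0,0,-0.004],[0,0,0]],[[0,0,-0.004],[0,0,0]],[[0,0,-0.004],[0,0,0]],[[0,0,-0.004],[0,0,0]]]'
python3 ang.py
```

```text
clock: 14.3
tool_pos: [0.463, 0.1263, 0.1498]
orientation: [-179.9, 0.1, -145.9]
force: [-0.2, -4.1, 11.3]
opening: 0.0177
[ 0.1 -3.7 10.6] [0.463  0.1263 0.1498] 0.01764855965909996
7072 [0.34075433 0.0494715 ] [0.5849922  0.12284898] gate dir 189.65794 closed dir ~280.1 -> theta 90.44206
```

The gate is at about 90.4° and the forces are low. I'll hold briefly, recheck and hand in.

```bash
H="python3 -m handwheel"
$H '[[[0,0,0],[0,0,0]],[[0,0,0],[0,0,0]],[[0,0,0],[0,0,0]],[[0,0,0],[0,0,0]],[[0,0,0],[0,0,0]]]'
$H '[[[0,0,0],[0,0,0]],[[0,0,0],[0,0,0]],[[0,0,0],[0,0,0]],[[0,0,0],[0,0,0]],[[0,0,0],[0,0,0]]]'
python3 ang.py; python3 -c "
from plant import *
print(close_job())"
```

```text
clock: 14.77
tool_pos: [0.463, 0.1263, 0.1498]
orientation: [-179.9, 0.1, -145.9]
force: [-1.0, -3.9, 10.8]
opening: 0.017
clock: 15.18
tool_pos: [0.463, 0.1263, 0.1498]
orientation: [-179.9, 0.1, -145.9]
force: [0.1, -4.8, 11.1]
opening: 0.0175
[-0.3 -3.6 10.3] [0.463  0.1263 0.1498] 0.01712675368484834
7071 [0.3401856  0.04941575] [0.5849882  0.12220231] gate dir 189.65985 closed dir ~280.1 -> theta 90.440155
the job is handed in; nothing more can be done
None
```

The job is handed in: I squeezed the red catch, then the yellow, and swung the gate past its click stop. The gripper is still holding it square by its black post.

- **Catches:** each closed to about 27.5 mm between the jaws (28 mm means fully squeezed), and the scene picture of the open gate shows both still in.
- **Gate:** the last check put it at about 90.4°, steady over the final second or so, with the jaws at about 17 mm on the 18 mm post. It was handed in at about 15 s.
- **Other items:** the packs, jar and mug looked unmoved by eye in that same picture; I did not re-measure them.
- **Forces:** near the end of the swing the arm strained against the post at about 45 N in total, because the path I commanded did not quite match the gate's arc. I eased it off before handing in. About 4 N sideways (the gate's spring) and 10–11 N vertically remained. I took that strain to be finger grip on the post, not the gripper body pressing, but the readings can't confirm it.

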